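# Run a fingertip along the row and shut the snap lids

## Task

The four tubes in the front row of the metal cooling block stand with their hinged snap lids open. Run a fingertip lightly along the row, starting at the end toward which the lids open, so that the lids fold over one after another in that order, and press each of the four fully shut on its tube. Touch and push only: pinch and lift nothing, keep the tubes seated in the block, and leave the block and everything else where they stand.

Things in the scene. Friction and masses are not known exactly. Their poses are not given: they have to be found in the camera images.
- block: aluminium cooling block for 5 ml tubes, 80 (its x) x 160 (its y) x 50 mm high, 1.4 kg, loose on the worktop; origin at the centre of its underside, z up. Two rows of four holes 36 mm apart run along its y: the front row at block x = -18 mm holds the four open tubes (tube_1 to tube_4 at block y = +54, +18, -18, -54 mm), the back row at x = +18 mm holds two tubes that are already shut
- shut_tube_a: tube of the same kind, already shut, in the back row beside tube_1; its lid's top is 70 mm above the worktop. Leave it
- shut_tube_b: tube of the same kind, already shut, in the back row beside tube_3. Leave it
- marker_red: felt marker, 13 x 126 x 14 mm, lying in front of the block; origin at the centre of its underside. Leave it
- sample_pot_1: white sample pot with screw lid, 29 mm wide, 46 mm high, standing behind the block; origin at its foot. Leave it
- stopper: black rubber stopper, 29 mm wide, 30 mm high, standing behind the block; origin at its foot. Leave it
- weigh_tray: white square weighing tray, 82 x 82 x 16 mm, to the left; origin at its foot. Leave it
- tube_1: open 5 ml tube standing loosely in the front row, the first, at the block's +y end; 16 mm wide, 60 mm high, 16 g; origin at its lower end (6 mm above the worktop), z along the tube, rim 60 mm up (66 mm above the worktop, 16 mm above the block). Its lid is hinged on its own +y side, 11.5 mm from its axis at rim height
- lid_1 (a joint): hinge of the snap lid of tube_1, rad: 0 = shut flat on the rim, 1.57 = upright over the hinge; it opens toward the block's +y and is pushed shut toward -y. Stiff: stays where it is left; needs about 0.025 N m when open, rising to 0.04 N m near shut (about 2 N at the tab)
- lid_1_top (a point): centre of the outer (upper) face of the lid of tube_1: a white disc 21 mm wide, 4 mm thick, its centre 11.5 mm from the hinge axis, with a thumb tab that ends 27 mm from the hinge axis. With the lid shut this point lies on the tube's axis, 70 mm above the worktop; this point's axes turn with the lid (z out of the outer face, -y from hinge to tab)
- tube_2: open 5 ml tube standing loosely in the front row, the second; 16 mm wide, 60 mm high, 16 g; origin at its lower end (6 mm above the worktop), z along the tube, rim 60 mm up (66 mm above the worktop, 16 mm above the block). Its lid is hinged on its own +y side, 11.5 mm from its axis at rim height
- lid_2 (a joint): hinge of the snap lid of tube_2, rad: 0 = shut flat on the rim, 1.57 = upright over the hinge; it opens toward the block's +y and is pushed shut toward -y. Stiff: stays where it is left; needs about 0.025 N m when open, rising to 0.04 N m near shut (about 2 N at the tab)
- lid_2_top (a point): centre of the outer (upper) face of the lid of tube_2: a white disc 21 mm wide, 4 mm thick, its centre 11.5 mm from the hinge axis, with a thumb tab that ends 27 mm from the hinge axis. With the lid shut this point lies on the tube's axis, 70 mm above the worktop; this point's axes turn with the lid (z out of the outer face, -y from hinge to tab)
- tube_3: open 5 ml tube standing loosely in the front row, the third; 16 mm wide, 60 mm high, 16 g; origin at its lower end (6 mm above the worktop), z along the tube, rim 60 mm up (66 mm above the worktop, 16 mm above the block). Its lid is hinged on its own +y side, 11.5 mm from its axis at rim height
- lid_3 (a joint): hinge of the snap lid of tube_3, rad: 0 = shut flat on the rim, 1.57 = upright over the hinge; it opens toward the block's +y and is pushed shut toward -y. Stiff: stays where it is left; needs about 0.025 N m when open, rising to 0.04 N m near shut (about 2 N at the tab)
- lid_3_top (a point): centre of the outer (upper) face of the lid of tube_3: a white disc 21 mm wide, 4 mm thick, its centre 11.5 mm from the hinge axis, with a thumb tab that ends 27 mm from the hinge axis. With the lid shut this point lies on the tube's axis, 70 mm above the worktop; this point's axes turn with the lid (z out of the outer face, -y from hinge to tab)
- tube_4: open 5 ml tube standing loosely in the front row, the last, at the block's -y end; 16 mm wide, 60 mm high, 16 g; origin at its lower end (6 mm above the worktop), z along the tube, rim 60 mm up (66 mm above the worktop, 16 mm above the block). Its lid is hinged on its own +y side, 11.5 mm from its axis at rim height
- lid_4 (a joint): hinge of the snap lid of tube_4, rad: 0 = shut flat on the rim, 1.57 = upright over the hinge; it opens toward the block's +y and is pushed shut toward -y. Stiff: stays where it is left; needs about 0.025 N m when open, rising to 0.04 N m near shut (about 2 N at the tab)
- lid_4_top (a point): centre of the outer (upper) face of the lid of tube_4: a white disc 21 mm wide, 4 mm thick, its centre 11.5 mm from the hinge axis, with a thumb tab that ends 27 mm from the hinge axis. With the lid shut this point lies on the tube's axis, 70 mm above the worktop; this point's axes turn with the lid (z out of the outer face, -y from hinge to tab)

How it is judged:
On the way, in this order (a step that is already met when the one before it is completed fails the run):
1. the first lid, counted from the end toward which the lids open, is folded over its tube (within 0.7 rad of shut) (value of joint lid_1 below 0.7 rad), for 0.05 s.
2. the second lid, counted from the end toward which the lids open, is folded over its tube (within 0.7 rad of shut) (value of joint lid_2 below 0.7 rad), for 0.05 s.
3. the third lid, counted from the end toward which the lids open, is folded over its tube (within 0.7 rad of shut) (value of joint lid_3 below 0.7 rad), for 0.05 s.
4. the fourth lid, counted from the end toward which the lids open, is folded over its tube (within 0.7 rad of shut) (value of joint lid_4 below 0.7 rad), for 0.05 s.
At the end, for the whole second after the job is handed in: All four lids are shut to within 0.09 rad (the tab within about 2.5 mm of home), the four tubes stand at rest in their holes (raised less than 6 mm) and the block is within 20 mm of where it stood (value of joint each of lid_1, lid_2, lid_3, lid_4 below 0.09 rad and z of each of tube_1, tube_2, tube_3, tube_4 in the frame of block below 0.012 m and horizontal distance between each of tube_1, tube_2, tube_3, tube_4 and block below 0.068 m and linear speed of each of tube_1, tube_2, tube_3, tube_4 below 0.02 m/s and distance of block from where it was at the start of the episode below 0.02 m); the robot touches nothing.
It fails at once if a tube is lifted more than 10 mm in its hole (z of any of tube_1, tube_2, tube_3, tube_4, shut_tube_a, shut_tube_b in the frame of block above 0.016 m).
It fails at once if the block is lifted, tipped or pushed away by more than 20 mm (distance of block from where it was at the start of the episode above 0.02 m or height (world z) of block above 0.008 m or angle between block's own z axis and vertical above 0.12 rad).
It fails at once if a tube is pressed with more than 40 N (contact force between the fingers and tube_1 above 40 N or contact force between the fingers and tube_2 above 40 N or contact force between the fingers and tube_3 above 40 N or contact force between the fingers and tube_4 above 40 N).
It fails at once if the marker, sample pot, stopper or weighing tray is moved more than 25 mm (distance of any of marker_red, sample_pot_1, stopper, weigh_tray from where it was at the start of the episode above 0.025 m).
It also fails if it takes over 48 s, if anything falls off the work surface, if the arm or the gripper's body presses on something with over 40 N, if the wrist force passes 120 N, or if a joint passes its speed limit or range.

## Robot

A 6-joint arm with a two-finger parallel gripper is mounted at the origin on a cart in front of the work surface, level with it; the furniture and walls round the work are solid. World frame = base frame: x ahead of the robot, y to its left, z up, the work surface at z = 0. Lengths are in m, angles in rad, forces in N, time in s.
With the tool pointing down it reaches from about 0.35 to 0.975 m from the base axis. Payload 4.9 kg.
Tool frame: the origin (TCP) lies midway between the tips of the shut fingers; the grasp point (between the pads) lies 19 mm behind it; z points along the fingers, y is the direction in which the jaws open and shut (so a half turn about z gives the same grasp; the last joint's range is limited). The gripper opens to 85 mm and grips with 20 to 120 N. Pads are 22 mm wide; open, the fingers measure 114 mm over their backs; the gripper's body (76 mm by 85 mm) begins 54 mm behind the grasp point. The pads swing forward as they close: fully open they stand 13 mm farther back than shut.
Start: joints at [1.047, 0.053, 1.613, -0, 1.476, -0.119], TCP at [0.246, 0.574, 0.231] pointing down, gripper open.
Joint ranges: [-3.01, 3.01], [-1.01, 2.22], [0.06, 2.58], [-1.02, 4.17], [0.09, 2.62], [-3.14, 3.14]. Speed limits (rad/s): [2.57, 2.57, 3.14, 3.14, 3.14, 3.14].

## Interface

Orientations are given as a rotation vector (axis times angle).
In Python, from station import ctrl gives the robot as it stands.
- The arm moves only by the tool drive_tool, never from a script. Its argument "moves" is one flat list of numbers, 7 for each row, row after row: the turn, a rotation vector about the world's x, y, z in degrees, then the shift along the world's x, y, z in m, then the closure, from 0 (fully open) to 1 (shut). A call has exactly 5 rows; each row shifts and turns the commanded pose from where the row before left it; what a row does not reach is not made up. A row lasts 1/8 s, in which the tool goes at most 62.5 mm and 10.7 degrees, less where a joint would pass 70% of its speed; a pose out of reach is approached as far as the arm can. A call is refused whole if a number of a shift passes 0.0625 or a number of a turn 10.7, either way. A call with a gripper value outside its range is refused whole. The fingers move at their own pace and stop on an object; "newtons" is the grip in N (left out, the last holds). Time passes only in rows, so rows that do not move let the fingers close, or fill a call up. It gives the time, the measured TCP pose, the force and the opening at its end, in the units of the state.
- ctrl.get_obs(): the state, without advancing time (a new reading comes with each control period).
- ctrl.get_image(name): name is "scene" or "top"; returns the picture (384x512x3 uint8, red, green, blue); there is no depth.
- ctrl.get_calibration(name): a dict with "fx", "fy", "cx", "cy" (pixels), "rvec" (rotation vector, rad) and "tvec" (3), from world to camera coordinates, as OpenCV has them. Camera axes: x right, y down, z forward; pixel columns grow to the right and rows downward; lengths in m; the calibration is good to about 2 mm. A picture is of the moment at which its call begins. get_calibration takes no time and is no camera call.
- ctrl.finish_job(): hands the job in, once; it reports no verdict.
The state is a dict: "t": time; "q": joint angles; "dq": joint speeds; "effort": joint torques, N m; "tool_pos": TCP position; "tool_rot": TCP orientation; "contact_force": force on the tool from outside, world axes, zero at the start; "wrist_torque": the same for the moment, N m; "opening": finger opening in m.
Only numpy, scipy, OpenCV 4.12 (cv2) and the standard library are available. Lean on these libraries where they do the work, as an engineer would, in place of code of your own. Each camera call takes 0.05 s, during which the arm holds its last target.

## Working session

There is one attempt and no reset: what is moved stays moved. The work goes in short steps, Python scripts to look and compute and a tool call to move; the robot and the scene stay as the last step left them, time stands still between calls to the robot, and variables do not carry over. Pictures are saved under pics/ and viewed, and the job is handed in when it is done.

Besides the shell and the picture viewer there is one more tool, called after "Request:" in YAML: its name, and indented under it one key for each argument. drive_tool: Moves the arm, as the interface text tells. Its arguments: {"type":"object","properties":{"moves":{"type":"array","items":{"type":"number"}},"newtons":{"type":"number"}},"required":["moves"]}

```bash
mkdir -p pics; python3 - <<'E'
from station import ctrl
import cv2
for n in("scene","top"):
    cv2.imwrite(f"pics/{n}0.png",ctrl.get_image(n)[:,:,::-1]); print(ctrl.get_calibration(n))
print(ctrl.get_obs())
E
```

```text
{'fx': 380.40107273909615, 'fy': 380.40107273909615, 'cx': 251.14786746506547, 'cy': 190.9480359054322, 'rvec': array([ 2.30609776, -0.67634265,  0.2959558 ]), 'tvec': array([-0.46640179,  0.3370298 ,  0.63085274])}
{'fx': 437.96536475989507, 'fy': 437.96536475989507, 'cx': 253.56924251821366, 'cy': 190.8849503494885, 'rvec': array([ 2.2161631 , -2.16211912,  0.10547558]), 'tvec': array([0.04508394, 0.58683912, 1.03521652])}
{'t': 0.1, 'q': array([ 1.04700888e+00,  5.32835961e-02,  1.61416411e+00, -2.40497748e-05,
        1.47600539e+00, -1.19016628e-01]), 'dq': array([ 8.48140826e-05, -5.62070761e-04, -2.99175129e-03, -1.09414473e-03,
       -2.39748582e-04,  3.73802375e-04]), 'effort': array([ 1.11659043e-03, -3.94899702e+01, -3.71365857e+01, -1.08859313e-04,
        3.79124001e-03,  3.44860268e-05]), 'tool_pos': array([0.24585889, 0.57399276, 0.23018602]), 'tool_rot': array([-6.31363576e-01, -3.07691843e+00,  2.78411005e-03]), 'contact_force': array([ 0.2247814 ,  0.46288495, -0.35003377]), 'wrist_torque': array([ 0.02666922, -0.00851876, -0.03712269]), 'opening': 0.08554271825582069}
```

View pics/scene0.png

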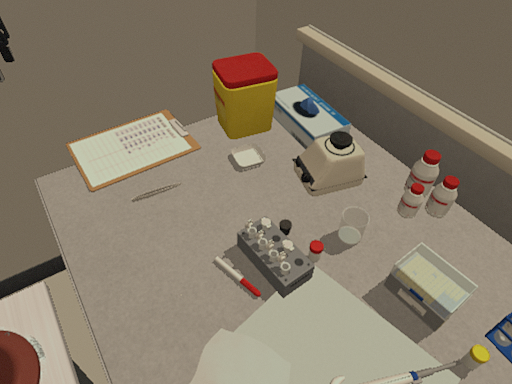

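View pics/top0.png

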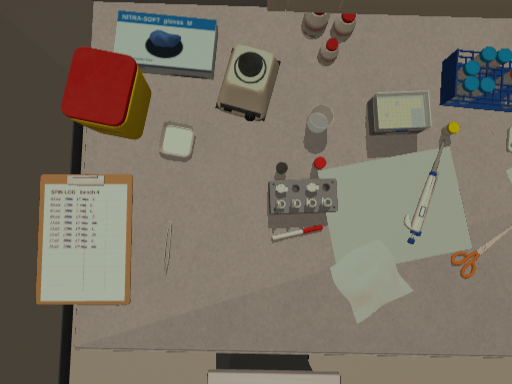

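```bash
python3 - <<'E'
import cv2
a=cv2.imread("pics/top0.png")[165:250,255:350]; b=cv2.imread("pics/scene0.png")[205:300,225:330]
cv2.imwrite("pics/topz.png",cv2.resize(a,None,fx=8,fy=7.0,interpolation=cv2.INTER_CUBIC)[:600])
cv2.imwrite("pics/scz.png",cv2.resize(b,None,fx=6,fy=6,interpolation=cv2.INTER_CUBIC))
E
```

```text
(no output)
```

View pics/topz.png

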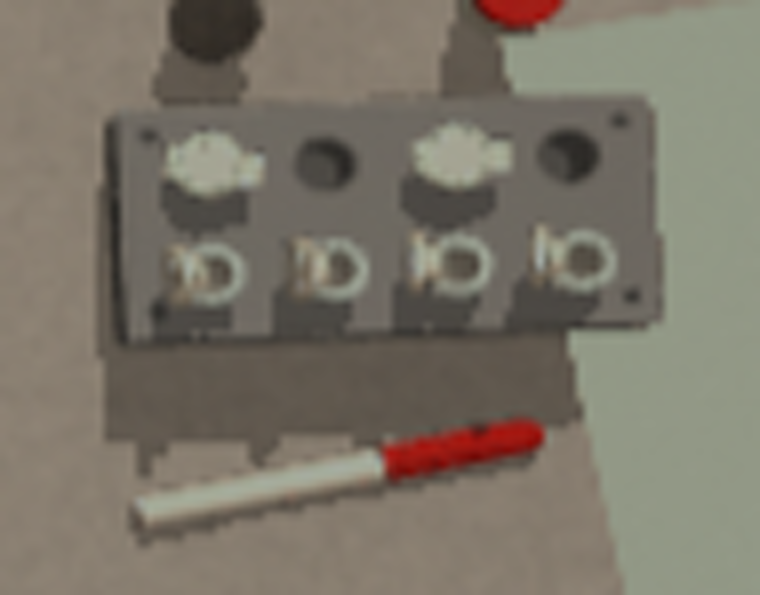

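View pics/scz.png

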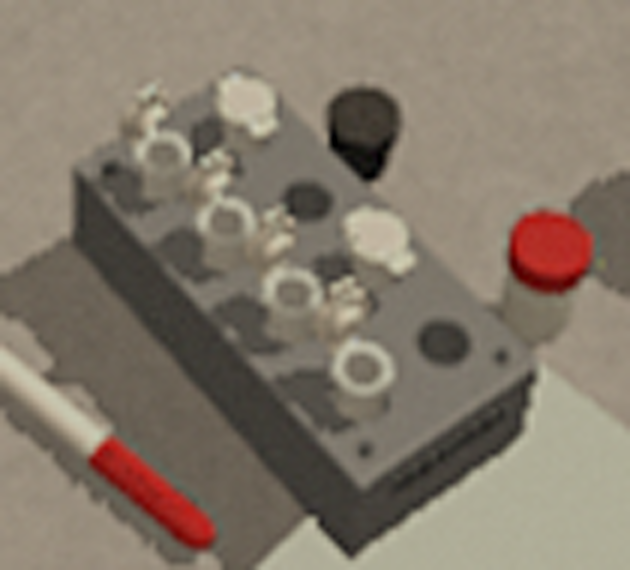

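```bash
cat > h.py <<'E'
import numpy as np,cv2
from station import ctrl
def cast(n,uv,z):
    c=ctrl.get_calibration(n);R=cv2.Rodrigues(c['rvec'])[0];C=-R.T@c['tvec'];out=[]
    for u,v in uv:
        d=R.T@np.array([(u-c['cx'])/c['fx'],(v-c['cy'])/c['fy'],1]);out.append(C+d*(z-C[2])/d[2])
    return np.array(out)
E
python3 - <<'E'
from h import *
np.set_printoptions(precision=4,suppress=True)
T=lambda P:[(255+(u+.5)/8-.5,165+(v+.5)/7-.5) for u,v in P]
S=lambda P:[(225+(u+.5)/6-.5,205+(v+.5)/6-.5) for u,v in P]
a=cast("top",T([(215,272),(338,268),(460,264),(583,260)]),.066);print(a)
b=cast("scene",S([(163,155),(227,222),(293,293),(362,367)]),.066);print(b)
print(cast("top",T([(110,118),(650,98),(660,323),(124,342)]),.05))
print(cast("top",T([(206,162),(455,153)]),.07), cast("scene",S([(246,103),(378,238)]),.07))
print(cast("top",T([(215,20)]),.03),cast("top",T([(520,0)]),.046))
for p in(a,b):
    d=p[0]-p[3];print(np.degrees(np.arctan2(-d[0],d[1])),np.linalg.norm(d))
E
```

```text
[[ 0.5546 -0.0049  0.066 ]
 [ 0.5569 -0.0405  0.066 ]
 [ 0.5591 -0.0759  0.066 ]
 [ 0.5613 -0.1116  0.066 ]]
[[ 0.553  -0.0063  0.066 ]
 [ 0.5557 -0.0418  0.066 ]
 [ 0.558  -0.0772  0.066 ]
 [ 0.5603 -0.1124  0.066 ]]
[[ 0.6066  0.0258  0.05  ]
 [ 0.6175 -0.1339  0.05  ]
 [ 0.5416 -0.1375  0.05  ]
 [ 0.5313  0.0201  0.05  ]]
[[ 0.5907 -0.0013  0.07  ]
 [ 0.5955 -0.0734  0.07  ]] [[ 0.5886 -0.0052  0.07  ]
 [ 0.5931 -0.0767  0.07  ]]
[[ 0.6434 -0.0062  0.03  ]] [[ 0.6505 -0.0956  0.046 ]]
3.558445701934304 0.10691660074168857
3.9407278234677476 0.1063773243193796
```

Request:
drive_tool:
  moves: [0, 0, 5.4, 0.028, -0.047, -0.005, 1, 0, 0, 5.4, 0.028, -0.047, -0.005, 1, 0, 0, 5.4, 0.028, -0.047, -0.005, 1, 0, 0, 5.4, 0.028, -0.047, -0.005, 1, 0, 0, 5.4, 0.028, -0.047, -0.005, 1]
  newtons: 40

```text
t: 0.72
tool_pos: [0.3865, 0.3377, 0.2057]
tool_rot: [0.11, -3.139, 0.0]
contact_force: [1.1, -0.2, -0.1]
opening: -0.0001
```

Request:
drive_tool:
  moves: [0, 0, 0, 0.028, -0.047, -0.005, 1, 0, 0, 0, 0.028, -0.047, -0.005, 1, 0, 0, 0, 0.028, -0.047, -0.005, 1, 0, 0, 0, 0.028, -0.047, -0.005, 1, 0, 0, 0, 0.028, -0.047, -0.005, 1]

```text
t: 1.35
tool_pos: [0.5265, 0.1028, 0.1807]
tool_rot: [0.104, -3.139, -0.0]
contact_force: [0.0, 0.2, 0.2]
opening: -0.0
```

Request:
drive_tool:
  moves: [0, 0, 0, 0.008, -0.011, -0.025, 1, 0, 0, 0, 0.008, -0.011, -0.025, 1, 0, 0, 0, 0.008, -0.011, -0.025, 1, 0, 0, 0, 0, -0.01, -0.025, 1, 0, 0, 0, 0, 0, 0, 1]

```text
t: 1.98
tool_pos: [0.5478, 0.0611, 0.0784]
tool_rot: [0.102, -3.134, -0.001]
contact_force: [0.4, 0.0, 0.4]
opening: -0.0001
```

```bash
cat > look.py <<'E'
import sys
from h import *
np.set_printoptions(precision=4,suppress=True)
t=sys.argv[1]
a=ctrl.get_image("top")[165:250,255:350,::-1]; b=ctrl.get_image("scene")[195:300,225:330,::-1]
a=cv2.resize(a,(390,350),interpolation=cv2.INTER_CUBIC);b=cv2.resize(b,(400,400),interpolation=cv2.INTER_CUBIC)
a=cv2.copyMakeBorder(a,0,50,0,10,cv2.BORDER_CONSTANT)
cv2.imwrite(f"pics/{t}.png",np.hstack([a,b]))
o=ctrl.get_obs();print(o['t'],o['tool_pos'],o['contact_force'],o['wrist_torque'])
E
python3 look.py a1
```

```text
2.075 [0.5501 0.0617 0.0816] [ 0.413  -1.087   0.3307] [ 0.0238 -0.004  -0.0481]
```

View pics/a1.png

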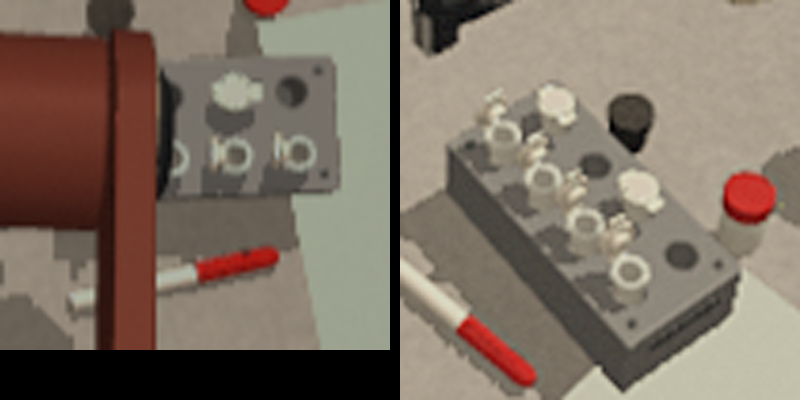

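```bash
python3 - <<'E'
from h import *
im=ctrl.get_image("scene")[:,:,::-1].copy()
c=ctrl.get_calibration("scene");o=ctrl.get_obs()
p,_=cv2.projectPoints(np.array([o['tool_pos'],[.554,-.0055,.066]]),c['rvec'],c['tvec'],np.array([[c['fx'],0,c['cx']],[0,c['fy'],c['cy']],[0,0,1]]),None);print(p,o['tool_pos'])
cv2.imwrite("pics/a2.png",cv2.resize(im[150:300,170:330],None,fx=4,fy=4,interpolation=cv2.INTER_CUBIC))
E
```

```text
[[[233.7513082  204.92820032]]

 [[251.95847035 229.95847202]]] [0.5507247  0.06177509 0.08237924]
```

View pics/a2.png

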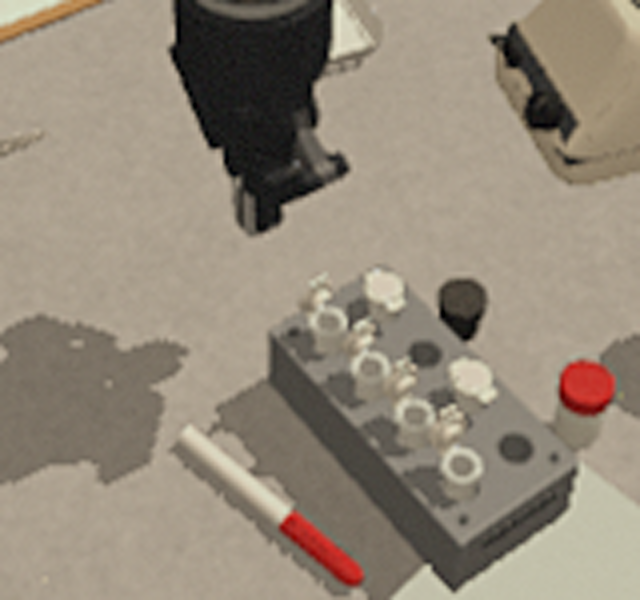

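Request:
drive_tool:
  moves: [0, 0, 0, 0, -0.008, -0.001, 1, 0, 0, 0, 0, -0.008, -0.001, 1, 0, 0, 0, 0, -0.008, -0.001, 1, 0, 0, 0, 0.001, -0.006, 0, 1, 0, 0, 0, 0, -0.006, 0, 1]

```text
t: 2.75
tool_pos: [0.5512, 0.0249, 0.0783]
tool_rot: [-0.104, 3.14, 0.0]
contact_force: [-0.1, 0.7, -0.8]
opening: -0.0002
```

Request:
drive_tool:
  moves: [0, 0, 0, 0, -0.006, 0, 1, 0, 0, 0, 0.001, -0.006, 0, 1, 0, 0, 0, 0, -0.006, 0, 1, 0, 0, 0, 0.001, -0.006, 0, 1, 0, 0, 0, 0, 0, 0, 1]

```text
t: 3.38
tool_pos: [0.5532, 0.0011, 0.0783]
tool_rot: [-0.104, 3.14, -0.0]
contact_force: [-0.2, -0.1, 0.8]
opening: -0.0
```

```bash
python3 look.py a3
```

```text
3.475 [0.5532 0.0013 0.0783] [-0.5212  1.1458  0.3598] [ 0.0678 -0.0201 -0.0183]
```

View pics/a3.png

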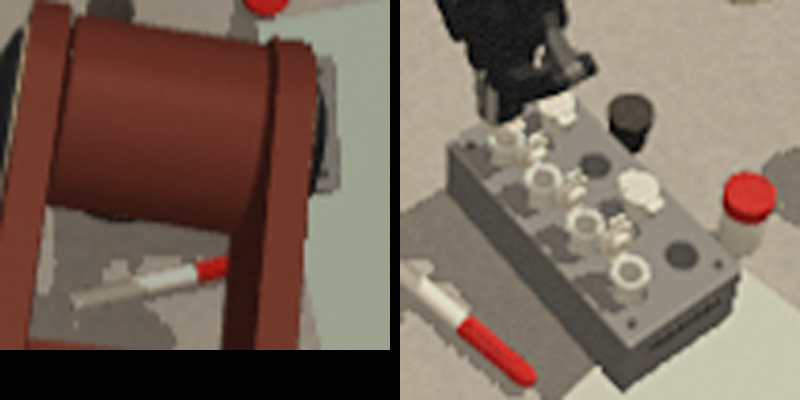

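Request:
drive_tool:
  moves: [0, 0, 0, 0, -0.004, 0, 1, 0, 0, 0, 0.001, -0.004, 0, 1, 0, 0, 0, 0, -0.004, 0, 1, 0, 0, 0, 0, 0, 0, 1, 0, 0, 0, 0, 0, 0, 1]

```text
t: 4.1
tool_pos: [0.5543, -0.0109, 0.0784]
tool_rot: [-0.104, 3.14, -0.001]
contact_force: [-0.4, -0.2, 0.9]
opening: 0.0002
```

```bash
python3 look.py a4
```

```text
4.2 [ 0.5543 -0.0108  0.0784] [-0.1667  0.1765  0.4985] [-0.0634 -0.0072 -0.0497]
```

View pics/a4.png

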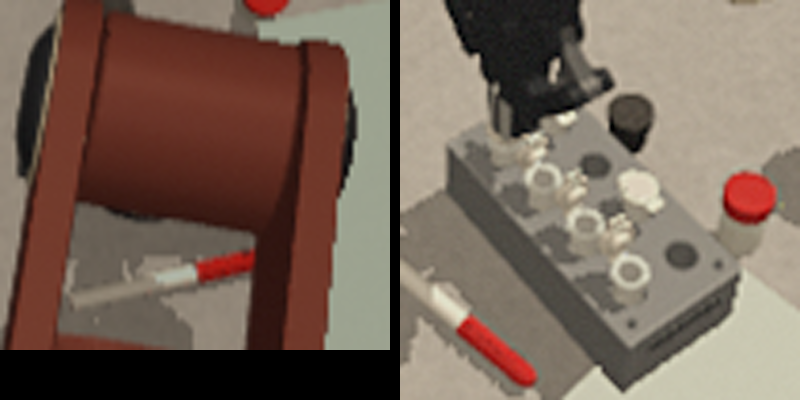

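Request:
drive_tool:
  moves: [0, 0, 0, 0, 0, -0.002, 1, 0, 0, 0, 0, 0, -0.002, 1, 0, 0, 0, 0, 0, -0.002, 1, 0, 0, 0, 0, 0, -0.001, 1, 0, 0, 0, 0, 0, 0, 1]

```text
t: 4.82
tool_pos: [0.554, -0.0105, 0.0711]
tool_rot: [0.104, -3.14, -0.0]
contact_force: [-0.5, 0.5, 1.0]
opening: 0.0001
```

Request:
drive_tool:
  moves: [0, 0, 0, 0, 0, -0.0005, 1, 0, 0, 0, 0, 0, -0.0005, 1, 0, 0, 0, 0, 0, -0.0005, 1, 0, 0, 0, 0, 0, 0, 1, 0, 0, 0, 0, 0, 0, 1]

```text
t: 5.45
tool_pos: [0.5543, -0.0105, 0.07]
tool_rot: [-0.104, 3.14, -0.0]
contact_force: [-0.6, -0.7, 3.3]
opening: 0.0001
```

```bash
python3 look.py a5
```

```text
5.55 [ 0.5543 -0.0105  0.07  ] [-0.8788 -1.0448  3.4493] [-0.1012 -0.0538 -0.0111]
```

View pics/a5.png

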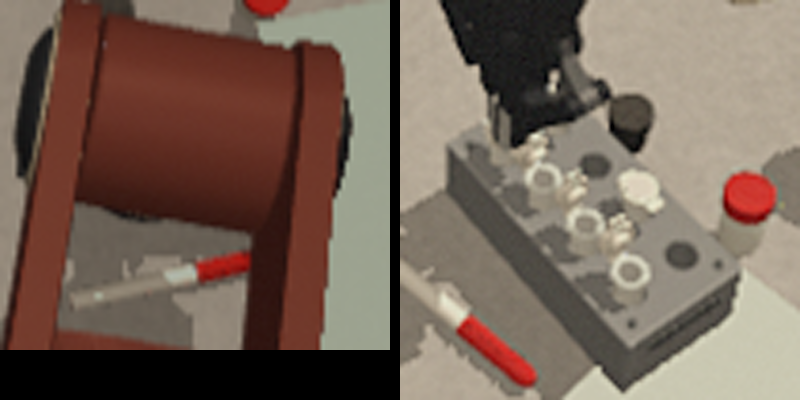

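Request:
drive_tool:
  moves: [0, 0, 0, 0, 0, -0.0005, 1, 0, 0, 0, 0, 0, -0.0005, 1, 0, 0, 0, 0, 0, -0.0005, 1, 0, 0, 0, 0, 0, 0, 1, 0, 0, 0, 0, 0, 0, 1]

```text
t: 6.18
tool_pos: [0.5551, -0.0107, 0.0697]
tool_rot: [-0.104, 3.138, -0.001]
contact_force: [-0.3, -1.0, 8.1]
opening: -0.0
```

Request:
drive_tool:
  moves: [0, 0, 0, 0, 0, 0.005, 1, 0, 0, 0, 0, 0, 0.005, 1, 0, 0, 0, 0, -0.006, 0, 1, 0, 0, 0, 0.001, -0.006, 0, 1, 0, 0, 0, 0, -0.006, 0, 1]

```text
t: 6.8
tool_pos: [0.5549, -0.0287, 0.0779]
tool_rot: [0.104, -3.139, -0.001]
contact_force: [-0.5, 2.6, -0.2]
opening: -0.0001
```

Request:
drive_tool:
  moves: [0, 0, 0, 0, -0.006, 0, 1, 0, 0, 0, 0.001, -0.006, 0, 1, 0, 0, 0, 0, -0.006, 0, 1, 0, 0, 0, 0, 0, 0, 1, 0, 0, 0, 0, 0, 0, 1]

```text
t: 7.42
tool_pos: [0.5563, -0.0469, 0.0785]
tool_rot: [-0.104, 3.139, -0.001]
contact_force: [-0.1, -0.6, 1.4]
opening: -0.0001
```

```bash
python3 look.py a6
```

```text
7.525 [ 0.5562 -0.0467  0.0784] [-0.316  -0.5456  0.928 ] [-0.0626  0.0007  0.0409]
```

View pics/a6.png

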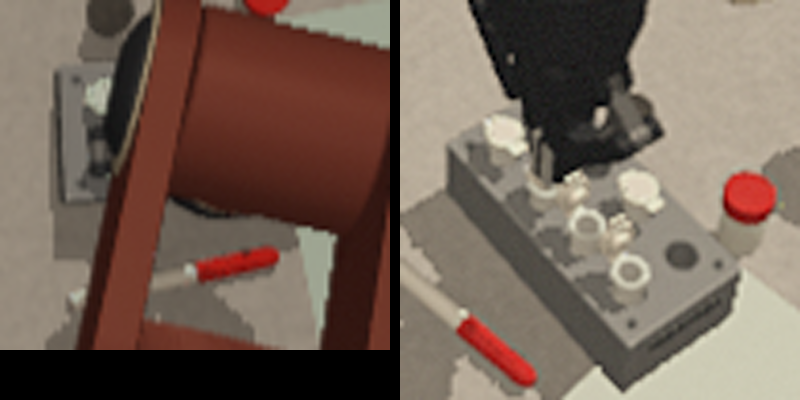

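Lid 1 lies shut at (503,133); lid 2 is folded under the finger and lids 3 and 4 are still upright. Next I press lid 2.

Request:
drive_tool:
  moves: [0, 0, 0, 0, 0, -0.003, 1, 0, 0, 0, 0, 0, -0.003, 1, 0, 0, 0, 0, 0, -0.002, 1, 0, 0, 0, 0, 0, -0.001, 1, 0, 0, 0, 0, 0, 0, 1]

```text
t: 8.15
tool_pos: [0.5566, -0.0466, 0.0699]
tool_rot: [-0.104, 3.139, -0.0]
contact_force: [-0.0, -1.3, 4.9]
opening: 0.0002
```

Request:
drive_tool:
  moves: [0, 0, 0, 0, 0, -0.0005, 1, 0, 0, 0, 0, 0, -0.0005, 1, 0, 0, 0, 0, 0, 0, 1, 0, 0, 0, 0, 0, 0, 1, 0, 0, 0, 0, 0, 0, 1]

```text
t: 8.78
tool_pos: [0.5572, -0.0467, 0.0697]
tool_rot: [-0.104, 3.138, -0.001]
contact_force: [-0.3, -1.3, 7.6]
opening: -0.0001
```

Request:
drive_tool:
  moves: [0, 0, 0, 0, 0, 0.005, 1, 0, 0, 0, 0, 0, 0.005, 1, 0, 0, 0, 0, -0.006, 0, 1, 0, 0, 0, 0.001, -0.006, 0, 1, 0, 0, 0, 0, -0.006, 0, 1]

```text
t: 9.4
tool_pos: [0.5568, -0.0647, 0.0778]
tool_rot: [0.104, -3.139, -0.001]
contact_force: [0.0, 2.7, -1.1]
opening: -0.0001
```

Request:
drive_tool:
  moves: [0, 0, 0, 0, -0.006, 0, 1, 0, 0, 0, 0.001, -0.006, 0, 1, 0, 0, 0, 0, -0.006, 0, 1, 0, 0, 0, 0, 0, 0, 1, 0, 0, 0, 0, 0, 0, 1]

```text
t: 10.02
tool_pos: [0.5583, -0.083, 0.0785]
tool_rot: [-0.104, 3.139, -0.001]
contact_force: [0.1, -0.3, 1.4]
opening: -0.0001
```

```bash
python3 look.py a7
```

```text
10.125 [ 0.5582 -0.0827  0.0784] [-0.2925 -0.232   0.5288] [-0.0473 -0.0295 -0.0191]
```

View pics/a7.png

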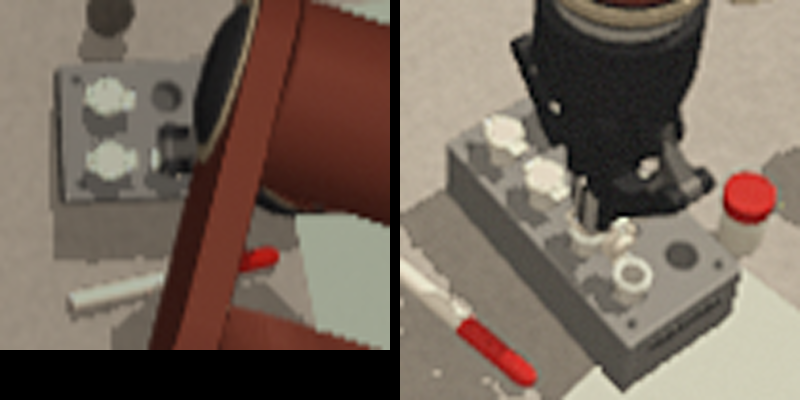

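Lids 1 and 2 are shut at (505,133) and (545,177). Lid 3 is folded under the finger and lid 4 still stands at (620,235).

Request:
drive_tool:
  moves: [0, 0, 0, 0, 0, -0.003, 1, 0, 0, 0, 0, 0, -0.003, 1, 0, 0, 0, 0, 0, -0.002, 1, 0, 0, 0, 0, 0, -0.001, 1, 0, 0, 0, 0, 0, -0.001, 1]

```text
t: 10.75
tool_pos: [0.5591, -0.0828, 0.0697]
tool_rot: [-0.104, 3.138, -0.001]
contact_force: [-0.4, -1.1, 8.8]
opening: -0.0001
```

Request:
drive_tool:
  moves: [0, 0, 0, 0, 0, 0, 1, 0, 0, 0, 0, 0, 0, 1, 0, 0, 0, 0, 0, 0.005, 1, 0, 0, 0, 0, 0, 0.005, 1, 0, 0, 0, 0, -0.006, 0, 1]

```text
t: 11.38
tool_pos: [0.5581, -0.0882, 0.0784]
tool_rot: [-0.105, 3.14, 0.001]
contact_force: [-0.2, 1.3, 0.4]
opening: 0.0002
```

Request:
drive_tool:
  moves: [0, 0, 0, 0, -0.006, 0, 1, 0, 0, 0, 0.001, -0.006, 0, 1, 0, 0, 0, 0, -0.006, 0, 1, 0, 0, 0, 0.001, -0.006, 0, 1, 0, 0, 0, 0, -0.006, 0, 1]

```text
t: 12.0
tool_pos: [0.5604, -0.1192, 0.0785]
tool_rot: [-0.104, 3.139, -0.001]
contact_force: [0.2, 1.3, 1.6]
opening: 0.0001
```

```bash
python3 look.py a8
```

```text
12.1 [ 0.5604 -0.1195  0.0785] [0.1557 0.9963 0.8067] [-0.0508  0.0151 -0.0206]
```

View pics/a8.png

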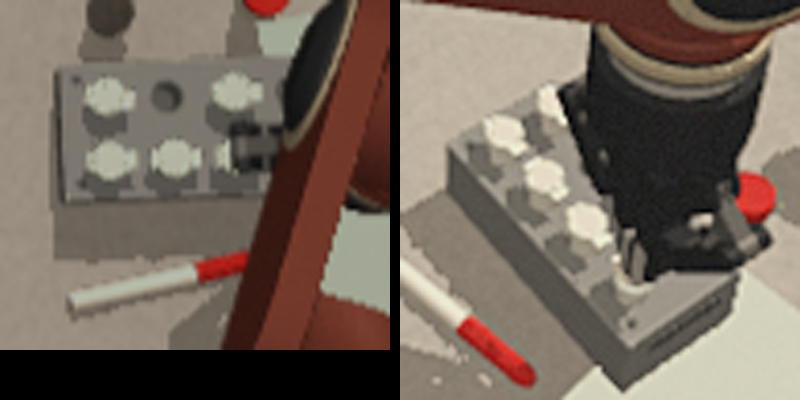

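Lids 1 to 3 lie shut. I press lid 4, then lift away.

Request:
drive_tool:
  moves: [0, 0, 0, 0, 0, -0.003, 1, 0, 0, 0, 0, 0, -0.003, 1, 0, 0, 0, 0, 0, -0.002, 1, 0, 0, 0, 0, 0, -0.001, 1, 0, 0, 0, 0, 0, -0.001, 1]

```text
t: 12.72
tool_pos: [0.5612, -0.1189, 0.0697]
tool_rot: [-0.105, 3.138, -0.002]
contact_force: [-0.9, -0.1, 9.4]
opening: 0.0001
```

Request:
drive_tool:
  moves: [0, 0, 0, 0, 0, 0, 1, 0, 0, 0, 0, 0, 0, 1, 0, 0, 0, 0, 0, 0.01, 1, 0, 0, 0, 0, 0, 0.03, 1, 0, 0, 0, 0, 0, 0.05, 1]

```text
t: 13.35
tool_pos: [0.558, -0.1176, 0.1564]
tool_rot: [0.104, -3.134, -0.004]
contact_force: [0.9, -1.0, 0.0]
opening: 0.0
```

Request:
drive_tool:
  moves: [0, 0, 0, 0, 0.03, 0.04, 1, 0, 0, 0, -0.03, 0.05, 0.01, 1, 0, 0, 0, -0.03, 0.05, 0, 1, 0, 0, 0, -0.03, 0.05, 0, 1, 0, 0, 0, -0.03, 0.05, 0, 1]

```text
t: 13.98
tool_pos: [0.4385, 0.113, 0.208]
tool_rot: [0.104, -3.139, -0.001]
contact_force: [-0.5, 1.6, 0.7]
opening: -0.0
```

Request:
drive_tool:
  moves: [0, 0, 0, -0.03, 0.05, 0, 1, 0, 0, 0, -0.03, 0.05, 0, 1, 0, 0, 0, -0.03, 0.05, 0, 1, 0, 0, 0, -0.03, 0.05, 0, 1, 0, 0, 0, 0, 0, 0, 1]

```text
t: 14.6
tool_pos: [0.3173, 0.3139, 0.208]
tool_rot: [0.116, -3.138, -0.0]
contact_force: [0.2, -1.0, 0.3]
opening: -0.0
```

```bash
python3 look.py a9; python3 - <<'E'
from h import *
cv2.imwrite("pics/full.png",ctrl.get_image("scene")[:,:,::-1])
E
```

```text
14.7 [0.3194 0.3117 0.208 ] [-0.6101  0.3282 -0.1022] [0.005  0.0142 0.0032]
```

View pics/a9.png

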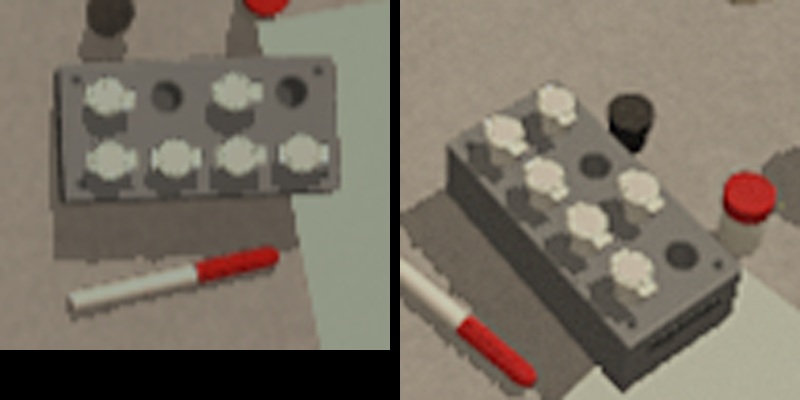

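View pics/full.png

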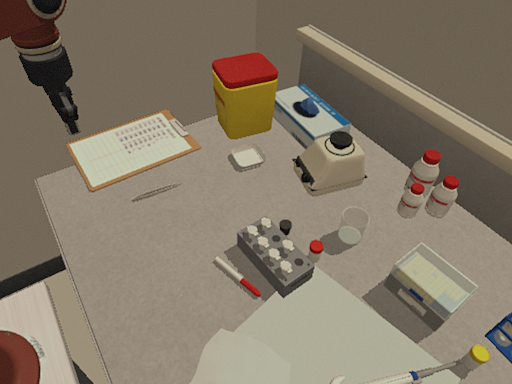

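All four front lids now look like the tubes in the back row that were already shut. Block, marker, pot and stopper are where they were.

```bash
python3 - <<'E'
from station import ctrl
print(ctrl.get_obs()['t'],ctrl.finish_job())
E
```

```text
the job is handed in; nothing more can be done
14.75 None
```

I folded the four lids over in order, 1 to 4, with the shut fingertips, and pressed each one down until it stopped. I handed the job in at 14.75 s; no verdict is reported.

- **Lids:** All four presses stopped at a fingertip height of 69.7 mm, against 70 mm nominal for a shut lid. The force readings were 8–9 N.
- **Final pictures:** Both views show all four lids flat, like the already-shut tubes. By eye, the block, tubes, marker, pot, stopper and tray are where they were, and the arm is clear of everything.
- **Limits of the checks:** I judged the lid angles from the press height and the pictures, as I had no way to read them directly. No check failed or disagreed. The two cameras differed by about 1–2 mm on the front-row tube positions and up to 4 mm on the back-row lids.

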